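# Slide the tall oil bottle home in its dock at the dumpling stall

### The job

Put the tall steel oil bottle away in its small wooden dock, all the way in against the back rail, by pushing it with the fingers low on its body, in its bottom third, so that it slides over the counter upright. Do not grip or lift it, do not let it tip, and do not press hard on it. Leave everything else where it stands and finish with the robot clear of the bottle.

Things in the scene. Friction and masses are not known exactly. Their poses are not given: they have to be found in the camera images.
- oil_bottle: tall narrow steel oil bottle, loose, standing upright on the counter: round straight body 54 mm in diameter up to 150 mm, then narrowing to a neck 22 to 27 mm wide with a black pourer; 245 mm high in all, 0.3 to 0.65 kg. The tallest item on the counter. It tips if pushed high. Origin: centre of its underside; z up along its axis; its yaw does not matter
- dock: wooden dock fixed to the counter, U-shaped in plan, no floor: two side rails 12 mm and a back rail 14 mm thick, all 35 mm high. Inside 90 mm wide (y), 62 mm deep (x). Its +x axis points in from the open mouth (x = -35 mm) to the back rail (inner face x = +27 mm). In any of three places in a row across the far counter, yaw up to 0.3 rad. Origin: same point as point home
- home (a point): the point on the counter, inside the dock, where the bottle's axis stands when the bottle touches the back rail midway between the side rails; same axes as the dock
- skewer_pot: open steel pot 76 mm wide and 100 mm high with wooden skewers up to 173 mm; stands beside the dock; leave alone. Origin: centre of its underside
- sauce_jar: amber jar 80 mm wide, 110 mm high; stands beside the dock; leave alone. Origin: centre of its underside
- short_bottle: short bottle like the tall one but only 132 mm high, 54 mm wide, on the left; leave alone. Origin: centre of its underside
- mug: steel mug 76 mm wide, 85 mm high, with a handle, on the right; leave alone. Origin: centre of its underside
- shaker: aluminium shaker 48 mm wide, 90 mm high, on the far left; leave alone. Origin: centre of its underside
- bowl: white bowl 110 mm wide, 45 mm high, on the far right; leave alone. Origin: centre of its underside

How it is judged (in metres and radians):
On the way, in this order (a step that is already met when the one before it is completed fails the run):
1. the bottle is being slid upright with the fingers low on its body, and has left its starting place (contact force between the fingers and oil_bottle above 0.3 N and distance of oil_bottle from where it was at the start of the episode above 0.03 m and angle between oil_bottle's own z axis and vertical below 0.15 rad), for 0.1 s.
2. the bottle stands upright in the dock against the back rail (x of oil_bottle in the frame of home between -0.01 and 0.008 m and y of oil_bottle in the frame of home between -0.022 and 0.022 m and angle between oil_bottle's own z axis and vertical below 0.06 rad and height (world z) of oil_bottle below 0.004 m), for 0.2 s.
At the end, for the whole second after the job is handed in: The oil bottle stands upright (within 0.06 rad) and still on the counter inside the dock, within 10 mm of touching the back rail (all of step 2 and linear speed of oil_bottle below 0.01 m/s).
It fails at once if the bottle is lifted off the counter (8 mm) or tips (0.25 rad) (height (world z) of oil_bottle above 0.008 m or angle between oil_bottle's own z axis and vertical above 0.25 rad).
It fails at once if the bottle is touched above its bottom third: the fingers touch it while the point between the pads is over 105 mm high (contact force between the fingers and oil_bottle above 0.3 N and height (world z) of the grasp point above 0.105 m).
It fails at once if the bottle is gripped or pressed hard (over 35 N) (contact force between the fingers and oil_bottle above 35 N).
It fails at once if the bottle is pushed with the arm or the gripper's body instead of the fingers (contact force between the arm and oil_bottle above 1 N).
It fails at once if another item is moved by more than 20 mm (distance of any of skewer_pot, sauce_jar, short_bottle, mug, shaker, bowl from where it was at the start of the episode above 0.02 m).
It also fails if it takes over 59 s, if anything falls off the work surface, if the arm or the gripper's body presses on something with over 40 N, if the wrist force passes 120 N, or if a joint passes its speed limit or range.

### The arm

A 6-joint arm with a two-finger parallel gripper is mounted at the origin on the work surface. World frame = base frame: x ahead of the robot, y to its left, z up, the work surface at z = 0. Lengths are in mm, angles in rad, forces in N, time in s.
With the tool pointing down it reaches from about 375 to 975 mm from the base axis. Payload 3.8 kg.
Tool frame: the origin (TCP) lies at the very end of the fingers, on their centre line; the grasp point (between the pads) lies 19 mm behind it; z points along the fingers, y is the line along which they close (so a half turn about z gives the same grasp; the last joint's range is limited). The gripper opens to 85 mm and grips with 20 to 120 N. Pads are 22 mm wide; open, the fingers measure 114 mm over their backs; the gripper's body (76 mm by 85 mm) begins 54 mm behind the grasp point. The pads swing forward as they close: fully open they stand 13 mm farther back than shut.
Start: joints at [-1.169, 0.264, 1.604, -0, 1.274, -0.037], TCP at [286.77, -611.049, 231.28] pointing down, gripper open.
Joint ranges: [-2.63, 2.63], [-0.94, 2.18], [0.31, 2.57], [-1.31, 4.45], [0, 2.66], [-2.55, 2.55]. Speed limits (rad/s): [2.57, 2.57, 3.14, 3.14, 3.14, 3.14].

### API

Orientations are given as a unit quaternion [x, y, z, w].
In Python, from rig import telemetry, eyes, job, finder gives the robot as it stands.
- The arm moves only by the tool drive_tool, never from a script. Its argument "moves" is a list of rows, each an object with "translation": the shift along the tool's x, y, z in mm, a list of three; "angular": the turn, a rotation vector about the tool's x, y, z in rad, a list of three. In form: [{"translation": [tx, ty, tz], "angular": [rx, ry, rz]}, ...]. A call has 1 to 12 rows; each row is the pose to reach, as a shift and turn from the pose commanded when the call began, along the tool's axes at that moment; what a row does not reach only later rows make up. A row lasts 1/12 s, in which the tool goes at most 41.7 mm and 7.16 degrees, less where a joint would pass 70% of its speed; a pose out of reach is approached as far as the arm can. A call with a gripper value outside its range is refused whole. "jaw" is the gripper command: -1 is fully open, 1 is shut, values between are in proportion, set as the call begins (left out, the last holds). The fingers move at their own pace and stop on an object; "force" is the grip in N (left out, the last holds). Time passes only in rows, so rows that repeat a pose let the fingers close. It gives the time, the measured TCP pose, the force, the opening and the grip force at its end, in the units of the state.
- telemetry.get_state(): the state, without advancing time (a new reading comes with each control period).
- eyes.get_image(name): name is "side" or "top"; returns (picture, depth): 400x640x3 uint8, red, green, blue; 400x640 float32, mm along the optical axis (not along the pixel's ray), 0 where there is no reading.
- eyes.camera_model(name): a dict with "fov_y" (degrees; the focal length in pixels is half the picture's height over the tangent of half this angle, whatever the lens; pixels are square), "cx", "cy" (the principal point, pixels), "dist" ([k1, k2, p1, p2, k3] as OpenCV has them; the pictures are not rectified), "R" (3x3) and "t" (3): a world point X has camera coordinates R X + t. Camera axes: x right, y down, z forward; pixel columns grow to the right and rows downward; lengths in mm; the calibration is good to about 2 mm. A picture is of the moment at which its call begins. camera_model takes no time and is no camera call.
- job.job_done(): hands the job in; it is judged then, once.
Trained networks look in the newest picture that a camera, given by its name, has taken for a name from the list of things; names that differ only in an ending like _2 or _b are one class to them, and where a whole thing is asked for, a point or a joint stands for the part that bears it (a point fixed in the world has none). Each returns a list of dicts, best first, with "confidence" (0 to 1); they miss things now and then, are a little off and sometimes report something else, mostly with a low value. They report only what shows in the picture. A call takes as long as a camera call.
- finder.regions_of(query, camera): "mask" (400x640 bool, what is visible of it) and "at" ([row, column] in pixels, amid what is visible of it).
- finder.mark_of(query, camera): "at" ([row, column] in pixels: a listed point, or the origin of a listed thing).
The state is a dict: "time_s": time; "joint_pos": joint angles; "joint_vel": joint speeds; "joint_efforts": joint torques, N m; "ee_pos": TCP position; "tcp_rot": TCP orientation; "wrist_force": force on the tool from outside, world axes, zero at the start; "ft_torque": the same for the moment, N m; "gripper_width": finger opening in mm; "finger_force": force on a finger pad.
Only numpy, scipy, OpenCV 4.12 (cv2) and the standard library are available. Lean on these libraries where they do the work, as an engineer would, in place of code of your own. Each camera call takes 0.05 s, during which the arm holds its last target. There are 200 camera calls.

## Working session

There is one attempt and no reset: what is moved stays moved. The work goes in short steps, Python scripts to look and compute and a tool call to move; the robot and the scene stay as the last step left them, time stands still between calls to the robot, and variables do not carry over. Pictures are saved under pics/ and viewed, at most 10 in all, crops included, and the job is handed in when it is done.

Besides the shell and the picture viewer there is one more tool, called after "Request:" by a JSON object that holds its "name" and its "arguments". drive_tool: Moves the arm, as the interface text tells. Its arguments: {"type":"object","properties":{"moves":{"type":"array"},"jaw":{"type":"number"},"force":{"type":"number"}},"required":["moves"]}

```bash
mkdir -p pics; cat > h.py <<'E'
import numpy as np, cv2
from rig import telemetry, eyes, job, finder
def K(n):
    m=eyes.camera_model(n); f=200/np.tan(np.radians(m["fov_y"])/2)
    return np.array([[f,0,m["cx"]],[0,f,m["cy"]],[0,0,1]]),np.array(m["dist"],float),np.array(m["R"]),np.array(m["t"],float)
def cloud(n,d):
    k,dist,R,t=K(n); v,u=np.mgrid[:400,:640]
    p=cv2.undistortPoints(np.stack([u,v],-1).reshape(-1,1,2).astype(float),k,dist)[:,0]
    P=np.c_[p,np.ones(len(p))]*d.reshape(-1,1)
    return ((P-t)@R).reshape(400,640,3)
E
python3 - <<'E'
from h import *
out=[]
for n in("top","side"):
    im,d=eyes.get_image(n); out.append(im); np.savez(n,im=im,d=d)
    k,_,R,t=K(n); print(n,-R.T@t,k[0,0],R[2])
    C=cloud(n,d)
    for q in("oil_bottle","dock","skewer_pot","sauce_jar","short_bottle","mug","home"):
        if q!="home":
          for r in finder.regions_of(q,n)[:2]:
            P=C[r["mask"]&(d>0)]
            if len(P): print(q,round(r["confidence"],2),r["at"],np.median(P,0).round(),np.percentile(P,2,axis=0).round(),np.percentile(P,98,axis=0).round())
        else: print(q,[(round(r["confidence"],2),r["at"]) for r in finder.mark_of(q,n)])
    cv2.imwrite(f"pics/{n}0.png",im[...,::-1])
E
```

```text
top [440.56360432 -37.85230158 964.20274914] 396.423525922134 [ 1.48761981e-01  9.00099970e-04 -9.88872622e-01]
oil_bottle 0.89 [244.0, 350.1] [460. -92. 174.] [ 438. -120.   45.] [486. -72. 242.]
dock 0.77 [152.3, 295.7] [684.  21.  34.] [618. -41.   6.] [708.  74.  37.]
dock 0.33 [227.0, 145.2] [501. 348.  87.] [478. 336.   3.] [526. 374. 133.]
skewer_pot 0.74 [165.5, 217.6] [642. 202.  66.] [601. 166.   0.] [672. 239. 170.]
sauce_jar 0.85 [159.5, 387.5] [ 643. -181.  108.] [ 615. -218.   12.] [ 683. -149.  112.]
short_bottle 0.83 [224.9, 146.5] [502. 347.  88.] [480. 336.   7.] [526. 370. 133.]
short_bottle 0.64 [140.1, 148.9] [708. 361.  74.] [693. 349.   3.] [733. 388.  90.]
mug 0.68 [260.8, 483.3] [ 420. -409.   37.] [ 381. -433.    1.] [ 479. -360.   86.]
home [(0.91, [165.8, 299.6])]
side [228.12732543 843.18899499 740.11888918] 477.0570653812211 [ 0.31473945 -0.73485723 -0.60076945]
oil_bottle 0.88 [176.9, 386.1] [458. -77. 112.] [ 437. -105.    0.] [487. -69. 216.]
dock 0.86 [203.3, 282.8] [668.  27.  24.] [619. -36.   0.] [706.  79.  36.]
sauce_jar 0.72 [156.3, 325.4] [ 645. -159.   69.] [ 616. -217.   -1.] [ 686. -145.  110.]
sauce_jar 0.19 [144.1, 427.0] [ 420. -371.   52.] [ 382. -452.   -2.] [ 485. -355.   83.]
short_bottle 0.56 [322.9, 276.0] [497. 379.  78.] [479. 356.   4.] [522. 390. 132.]
short_bottle 0.31 [156.9, 327.3] [ 645. -158.   73.] [ 617. -208.    6.] [ 684. -145.  110.]
mug 0.86 [144.9, 424.9] [ 420. -373.   50.] [ 381. -522.   -3.] [ 494. -355.   83.]
home [(0.83, [214.4, 285.4])]
```

```bash
python3 - <<'E'
from h import *
from scipy.optimize import least_squares
A=[]
for n in("top","side"):
    d=np.load(n+".npz")["d"]; C=cloud(n,d).reshape(-1,3)
    def box(x0,x1,y0,y1,z0,z1): return C[(C[:,0]>x0)&(C[:,0]<x1)&(C[:,1]>y0)&(C[:,1]<y1)&(C[:,2]>z0)&(C[:,2]<z1)]
    P=box(590,740,-80,115,30,40)
    r=cv2.minAreaRect(P[:,:2].astype(np.float32)); print(n,"dock",len(P),r,cv2.boxPoints(r).round(1).tolist(),P[:,2].mean())
    B=box(425,500,-130,-60,20,145)
    f=least_squares(lambda c:np.hypot(*(B[:,:2]-c).T)-27,[460,-95],loss="soft_l1"); print("bottle",len(B),f.x,np.abs(f.fun).mean())
    T=box(425,500,-130,-60,225,260); print("top of bottle",T[:,:2].mean(0),len(T))
    k,dist,R,t=K(n)
    at={"top":[165.8,299.6],"side":[214.4,285.4]}[n]
    p=cv2.undistortPoints(np.array([[at[::-1]]],float),k,dist)[0,0]; ray=R.T@[*p,1]; o=-R.T@t
    print("home",o-ray*o[2]/ray[2])
s=telemetry.get_state(); print(s["time_s"],s["ee_pos"],s["tcp_rot"])
a=np.load("top.npz")["im"]; cv2.imwrite("pics/a.png",a[...,::-1])
E
```

```text
top dock 527 ((664.31396484375, 16.825489044189453), (77.25617218017578, 113.575439453125), 12.579188346862793) [[614.2000122070312, 63.79999923706055], [639.0, -47.0], [714.4000244140625, -30.200000762939453], [689.5999755859375, 80.69999694824219]] 34.242545232685444
bottle 44 [461.99164576 -98.65597415] 0.09651801863462005
top of bottle [457.22527193 -94.29076034] 49
home [654.98903384  19.4478646    0.        ]
side dock 332 ((666.6116943359375, 19.889862060546875), (75.20394897460938, 119.19754028320312), 13.914739608764648) [[615.7999877929688, 68.69999694824219], [644.4000244140625, -47.0], [717.4000244140625, -28.899999618530273], [688.7999877929688, 86.80000305175781]] 33.38452812377489
bottle 939 [463.67746019 -97.54699839] 1.1282467335303525
top of bottle [457.0693353  -89.06695948] 31
home [669.29088782  22.06540619   0.        ]
0.8 [ 286.78945494 -611.04887447  231.30665783] [ 9.76022551e-01  2.17669424e-01 -2.11898497e-06  2.68600449e-05]
```

View pics/top0.png

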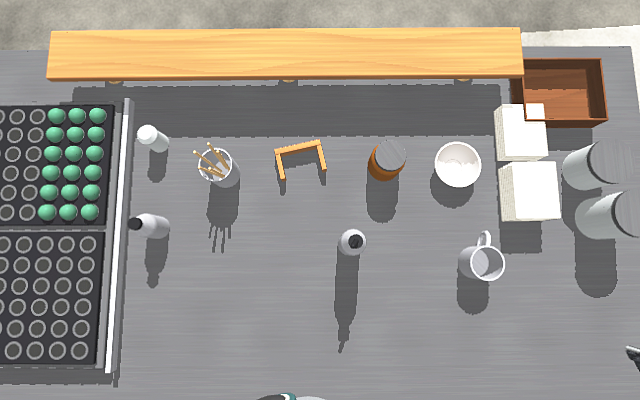

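```bash
cat >> h.py <<'E'
from scipy.spatial.transform import Rotation as Ro
HOME=np.array([662.5,18.5]);YAW=.23
def w(dx,dy): c,s=np.cos(YAW),np.sin(YAW); return HOME+[c*dx-s*dy,s*dx+c*dy]
def dk(p): c,s=np.cos(YAW),np.sin(YAW); e=np.array(p[:2])-HOME; return np.array([c*e[0]+s*e[1],-s*e[0]+c*e[1]])
def go(x,y,z,yaw,tilt):
    s=telemetry.get_state(); R0=Ro.from_quat(s["tcp_rot"])
    R1=Ro.from_euler("z",yaw)*Ro.from_euler("x",np.pi)*Ro.from_euler("y",tilt)
    print("T",R0.inv().apply(np.array([x,y,z])-s["ee_pos"]).round(1).tolist(),"A",(R0.inv()*R1).as_rotvec().round(3).tolist())
def st():
    s=telemetry.get_state(); R=Ro.from_quat(s["tcp_rot"]).as_matrix()
    print("t",s["time_s"],"p",np.round(s["ee_pos"],1),"dock",dk(s["ee_pos"]).round(1),"tilt",np.arccos(-R[2,2]).round(3),"yaw",np.arctan2(-R[0,1],R[1,1]).round(3),np.arctan2(R[1,2],R[0,2]).round(3),"q",np.round(s["joint_pos"],3),"F",np.round(s["wrist_force"],1),"w",s["gripper_width"])
E
python3 -c "
from h import *
st(); go(400,-115,215,.23,.75)"
```

```text
t 0.8 p [ 286.8 -611.   231.3] dock [-509.3 -527.3] tilt 0.0 yaw -2.703 -1.43 q [-1.169  0.264  1.604 -0.     1.274 -0.037] F [ 0.7 -0.5 -0.4] w 85.53039487100854
T [313.3, -400.9, 16.3] A [-0.078, 0.747, 0.199]
```

Request:
{"name": "drive_tool", "arguments": {"moves": [{"translation": [313,-401,16],"angular": [-0.078,0.747,0.199]},{"translation": [313,-401,16],"angular": [-0.078,0.747,0.199]},{"translation": [313,-401,16],"angular": [-0.078,0.747,0.199]},{"translation": [313,-401,16],"angular": [-0.078,0.747,0.199]},{"translation": [313,-401,16],"angular": [-0.078,0.747,0.199]},{"translation": [313,-401,16],"angular": [-0.078,0.747,0.199]},{"translation": [313,-401,16],"angular": [-0.078,0.747,0.199]},{"translation": [313,-401,16],"angular": [-0.078,0.747,0.199]},{"translation": [313,-401,16],"angular": [-0.078,0.747,0.199]},{"translation": [313,-401,16],"angular": [-0.078,0.747,0.199]},{"translation": [313,-401,16],"angular": [-0.078,0.747,0.199]},{"translation": [313,-401,16],"angular": [-0.078,0.747,0.199]}], "jaw": 0.15}}

```text
time_s: 1.8
ee_pos: [397.5, -122.7, 215.6]
tcp_rot: [0.924, 0.106, 0.364, -0.041]
wrist_force: [2.2, 0.3, 0.0]
gripper_width: 36.8
finger_force: 0.0
```

```bash
python3 -c "
from h import *
st(); go(402,-112,100,.23,.75)"
```

```text
t 1.8 p [ 397.5 -122.7  215.6] dock [-290.2  -77.1] tilt 0.751 yaw -2.914 0.227 q [-0.917 -0.593  2.535  0.82   1.014  0.041] F [2.2 0.3 0. ] w 36.79008178555912
T [-73.8, -9.5, 89.2] A [0.002, -0.001, -0.002]
```

Request:
{"name": "drive_tool", "arguments": {"moves": [{"translation": [-24,-3,29],"angular": [0,0,0]},{"translation": [-48,-6,58],"angular": [0,0,0]},{"translation": [-74,-9,89],"angular": [0,0,0]},{"translation": [-74,-9,89],"angular": [0,0,0]},{"translation": [-74,-9,89],"angular": [0,0,0]}]}}

```text
time_s: 2.22
ee_pos: [425.3, -135.6, 112.3]
tcp_rot: [0.928, 0.112, 0.351, -0.054]
wrist_force: [-0.3, 0.2, 0.4]
gripper_width: 36.4
finger_force: 0.0
```

```bash
python3 - <<'E'
from h import *
st(); go(402,-112,22,.23,.75)
im,d=eyes.get_image("side"); C=cloud("side",d).reshape(-1,3)
B=C[(C[:,0]>440)&(C[:,0]<500)&(C[:,1]>-130)&(C[:,1]<-60)&(C[:,2]>60)&(C[:,2]<145)]
print(len(B),B[:,:2].mean(0))
cv2.imwrite("pics/s1.png",im[...,::-1])
E
```

```text
t 2.2167 p [ 425.3 -135.6  112.3] dock [-266.1  -96. ] tilt 0.727 yaw -2.893 0.274 q [-0.862 -0.289  2.57   1.004  0.795 -0.243] F [-0.3  0.2  0.4] w 36.39734639129989
T [-72.9, -26.6, 56.8] A [-0.029, 0.023, -0.001]
581 [461.39769574 -74.81559865]
```

View pics/s1.png

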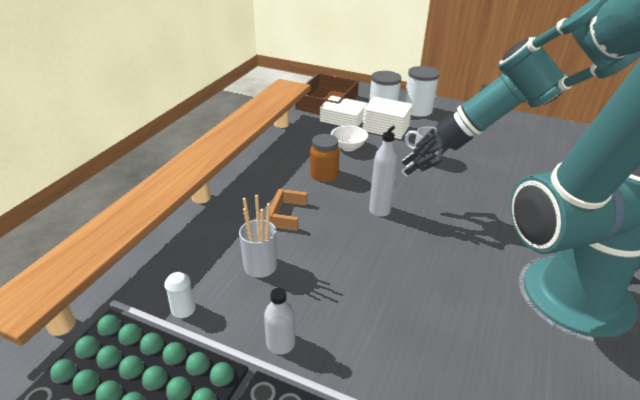

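```bash
python3 -c "
from h import *
go(408,-138,60,.65,.75)"
```

```text
T [-48.5, -1.0, 28.3] A [0.255, 0.017, -0.312]
```

Request:
{"name": "drive_tool", "arguments": {"moves": [{"translation": [-12,0,7],"angular": [0.065,0.005,-0.08]},{"translation": [-24,0,14],"angular": [0.13,0.01,-0.16]},{"translation": [-36,-1,21],"angular": [0.2,0.014,-0.24]},{"translation": [-48,-1,28],"angular": [0.255,0.017,-0.312]},{"translation": [-48,-1,28],"angular": [0.255,0.017,-0.312]},{"translation": [-48,-1,28],"angular": [0.255,0.017,-0.312]}]}}

```text
time_s: 2.77
ee_pos: [408.6, -139.7, 61.7]
tcp_rot: [0.882, 0.296, 0.347, -0.116]
wrist_force: [0.2, 0.4, -0.9]
gripper_width: 36.2
finger_force: 0.0
```

```bash
python3 -c "
from h import *
st();go(410,-137,22,.65,.75)"
```

```text
t 2.7667 p [ 408.6 -139.7   61.7] dock [-283.2  -96.1] tilt 0.75 yaw -2.496 0.645 q [-0.98   0.019  2.461  0.958  0.983 -0.743] F [ 0.2  0.4 -0.9] w 36.16279596580931
T [-25.1, -1.4, 30.9] A [0.004, 0.0, -0.002]
```

Request:
{"name": "drive_tool", "arguments": {"moves": [{"translation": [-8,0,10],"angular": [0,0,0]},{"translation": [-16,0,20],"angular": [0,0,0]},{"translation": [-25,-1,30],"angular": [0,0,0]},{"translation": [-25,-1,30],"angular": [0,0,0]},{"translation": [-25,-1,30],"angular": [0,0,0]}]}}

```text
time_s: 3.18
ee_pos: [409.5, -136.1, 23.3]
tcp_rot: [0.882, 0.297, 0.348, -0.116]
wrist_force: [-0.4, 0.9, 0.9]
gripper_width: 36.5
finger_force: 0.0
```

```bash
python3 - <<'E'
from h import *
st();go(462.5-32*.796,-97-32*.605,23,.65,.75)
im,d=eyes.get_image("top"); cv2.imwrite("pics/t2.png",cv2.resize(im[170:310,270:470,::-1],(800,560)))
E
```

```text
t 3.1833 p [ 409.5 -136.1   23.3] dock [-281.6  -92.9] tilt 0.75 yaw -2.493 0.646 q [-0.972  0.115  2.475  1.027  0.92  -0.855] F [-0.4  0.9  0.9] w 36.46716938013212
T [24.6, 0.9, 23.3] A [0.003, -0.0, 0.001]
```

View pics/t2.png

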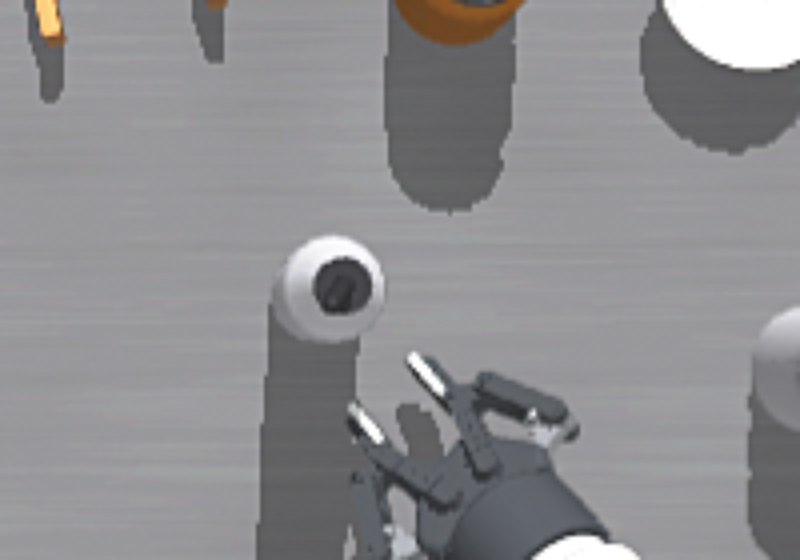

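Request:
{"name": "drive_tool", "arguments": {"moves": [{"translation": [3,0,3],"angular": [0,0,0]},{"translation": [6,0,6],"angular": [0,0,0]},{"translation": [9,0,8],"angular": [0,0,0]},{"translation": [11,0,10],"angular": [0,0,0]},{"translation": [13,0,12],"angular": [0,0,0]},{"translation": [15,0,14],"angular": [0,0,0]},{"translation": [17,0,16],"angular": [0,0,0]},{"translation": [19,0,18],"angular": [0,0,0]},{"translation": [21,0,20],"angular": [0,0,0]},{"translation": [23,0,22],"angular": [0,0,0]},{"translation": [25,1,23],"angular": [0,0,0]},{"translation": [27,1,25],"angular": [0,0,0]}]}}

```text
time_s: 4.23
ee_pos: [439.8, -115.4, 22.5]
tcp_rot: [0.882, 0.297, 0.347, -0.116]
wrist_force: [0.4, 0.7, -0.6]
gripper_width: 36.3
finger_force: 0.0
```

```bash
cat >> h.py <<'E'
def bottle():
    im,d=eyes.get_image("side"); C=cloud("side",d)
    r=finder.regions_of("oil_bottle","side")
    if not r: print("no bottle"); return im
    P=C[r[0]["mask"]&(d>0)]; o=[]
    for a,b in((20,145),(75,145)):
        B=P[(P[:,2]>a)&(P[:,2]<b)]
        f=least_squares(lambda c:np.hypot(*(B[:,:2]-c).T)-27,B[:,:2].mean(0)-[-5,25],loss="soft_l1",f_scale=1.); o.append(f.x); print(r[0]["confidence"],len(B),"bottle",f.x.round(1),"dock",dk(f.x).round(1),np.abs(f.fun).mean().round(2))
    N=P[(P[:,2]>195)]; print("top",N.mean(0).round(1), "rel dock",(dk(N.mean(0))).round(1))
    return im
from scipy.optimize import least_squares
E
python3 -c "
from h import *
st(); bottle()"
```

```text
t 4.2333 p [ 439.8 -115.4   22.5] dock [-247.3  -79.6] tilt 0.75 yaw -2.492 0.647 q [-0.869  0.124  2.466  1.094  0.872 -0.822] F [ 0.4  0.7 -0.6] w 36.26226126004994
0.8 944 bottle [463.8 -97.5] dock [-220.   -67.7] 1.2
0.8 546 bottle [463.7 -97.6] dock [-220.   -67.7] 1.1
top [460.6 -89.8 213. ] rel dock [-221.3  -59.5]
```

Request:
{"name": "drive_tool", "arguments": {"moves": [{"translation": [2,0,2],"angular": [0,0,0]},{"translation": [4,0,4],"angular": [0,0,0]},{"translation": [6,0,5],"angular": [0,0,0]},{"translation": [7,0,7],"angular": [0,0,0]},{"translation": [9,0,8],"angular": [0,0,0]},{"translation": [11,0,10],"angular": [0,0,0]},{"translation": [13,0,12],"angular": [0,0,0]},{"translation": [14,0,13],"angular": [0,0,0]},{"translation": [16,0,15],"angular": [0,0,0]},{"translation": [18,0,17],"angular": [0,0,0]}]}}

```text
time_s: 5.17
ee_pos: [459.3, -100.1, 22.2]
tcp_rot: [0.882, 0.297, 0.347, -0.116]
wrist_force: [-1.5, -1.6, 0.0]
gripper_width: 36.2
finger_force: 1.3
```

```bash
python3 -c "
from h import *
st(); bottle()"
```

```text
t 5.1667 p [ 459.3 -100.1   22.2] dock [-224.9  -69.2] tilt 0.75 yaw -2.492 0.647 q [-0.801  0.131  2.459  1.138  0.841 -0.801] F [-1.5 -1.6  0. ] w 36.186802773300045
0.8 958 bottle [479.6 -84.9] dock [-201.6  -59. ] 2.36
0.8 554 bottle [479.7 -85. ] dock [-201.6  -59.1] 1.12
top [476.8 -77.4 214.3] rel dock [-202.6  -51. ]
```

Request:
{"name": "drive_tool", "arguments": {"moves": [{"translation": [3,0,3],"angular": [0,0,0]},{"translation": [7,0,6.5],"angular": [0,0,0]},{"translation": [11,0,10],"angular": [0,0,0]},{"translation": [15,0,14],"angular": [0,0,0]},{"translation": [19,0,17.5],"angular": [0,0,0]},{"translation": [23,0,21.5],"angular": [0,0,0]},{"translation": [27,-1,25],"angular": [0,0,0]},{"translation": [31,-1,29],"angular": [0,0,0]},{"translation": [35,-1,32.5],"angular": [0,0,0]},{"translation": [39,-1,36.5],"angular": [0,0,0]},{"translation": [42,-1,39],"angular": [0,0,0]},{"translation": [44,-1,41],"angular": [0,0,0]}]}}

```text
time_s: 6.27
ee_pos: [506.9, -62.7, 22.2]
tcp_rot: [0.882, 0.298, 0.347, -0.116]
wrist_force: [-1.0, -1.4, 1.4]
gripper_width: 36.3
finger_force: 1.2
```

```bash
python3 - <<'E'
from h import *
st(); im=bottle()
a=w(-75,0)
for i in range(1,5):
    y=.65-.1*i; b=w(-145,-38)*(1-i/4)+a*i/4 if 0 else None
E
```

```text
t 6.2667 p [506.9 -62.7  22.2] dock [-170.1  -43.6] tilt 0.75 yaw -2.491 0.647 q [-0.64   0.155  2.428  1.238  0.764 -0.749] F [-1.  -1.4  1.4] w 36.28064429638522
0.6 973 bottle [527.2 -47.4] dock [-146.8  -33.3] 1.65
0.6 563 bottle [527.2 -47.4] dock [-146.7  -33.3] 1.11
top [524.  -39.7 214.5] rel dock [-148.2  -25.1]
```

```bash
cat >> h.py <<'E'
def path(b0,b1,y0,y1,n=12,D=25.3,z=22.5,tilt=.75):
    s=telemetry.get_state(); R0=Ro.from_quat(s["tcp_rot"])
    for i in range(1,n+1):
        f=i/n; y=y0+(y1-y0)*f; b=w(*(np.array(b0)*(1-f)+np.array(b1)*f))
        p=[*(b-D*np.array([np.cos(y),np.sin(y)])),z]
        R1=Ro.from_euler("z",y)*Ro.from_euler("x",np.pi)*Ro.from_euler("y",tilt)
        print(R0.inv().apply(np.array(p)-s["ee_pos"]).round(1).tolist(),(R0.inv()*R1).as_rotvec().round(3).tolist())
E
python3 -c "
from h import *
path((-147,-33.3),(-105,-13),.647,.45)"
```

```text
[3.0, -0.5, 2.5] [-0.012, -0.0, 0.016]
[5.8, -1.1, 5.1] [-0.023, -0.0, 0.028]
[8.7, -1.6, 7.8] [-0.034, -0.0, 0.04]
[11.5, -2.1, 10.4] [-0.045, -0.0, 0.052]
[14.4, -2.7, 13.1] [-0.056, -0.0, 0.064]
[17.3, -3.2, 15.8] [-0.068, -0.0, 0.076]
[20.1, -3.7, 18.5] [-0.079, -0.0, 0.088]
[23.0, -4.2, 21.1] [-0.09, -0.0, 0.1]
[25.9, -4.8, 23.8] [-0.101, -0.0, 0.112]
[28.8, -5.3, 26.5] [-0.112, -0.0, 0.124]
[31.7, -5.8, 29.2] [-0.124, -0.0, 0.136]
[34.6, -6.3, 31.9] [-0.135, -0.0, 0.148]
```

Request:
{"name": "drive_tool", "arguments": {"moves": [{"translation": [3,-0.5,2.5],"angular": [-0.011,0,0.013]},{"translation": [6,-1,5],"angular": [-0.022,0,0.025]},{"translation": [8.7,-1.6,7.8],"angular": [-0.034,0,0.038]},{"translation": [11.5,-2,10.5],"angular": [-0.045,0,0.05]},{"translation": [14.4,-2.7,13],"angular": [-0.056,0,0.062]},{"translation": [17.3,-3.2,15.8],"angular": [-0.068,0,0.075]},{"translation": [20,-3.7,18.5],"angular": [-0.079,0,0.088]},{"translation": [23,-4.2,21],"angular": [-0.09,0,0.1]},{"translation": [26,-4.8,23.8],"angular": [-0.1,0,0.112]},{"translation": [29,-5.3,26.5],"angular": [-0.112,0,0.124]},{"translation": [31.7,-5.8,29.2],"angular": [-0.124,0,0.136]},{"translation": [34.5,-6.3,32],"angular": [-0.135,0,0.148]}]}}

```text
time_s: 7.37
ee_pos: [540.3, -29.3, 22.2]
tcp_rot: [0.907, 0.207, 0.357, -0.081]
wrist_force: [-2.9, -1.9, 1.0]
gripper_width: 36.2
finger_force: 1.5
```

```bash
python3 -c "
from h import *
st(); bottle(); path((-105,-13),(-65,0),.45,.28)"
```

```text
t 7.3667 p [540.3 -29.3  22.2] dock [-129.9  -18.7] tilt 0.75 yaw -2.694 0.447 q [-0.454  0.112  2.481  1.532  0.564 -0.701] F [-2.9 -1.9  1. ] w 36.230696868066666
0.83 950 bottle [563.2 -18.4] dock [-105.1  -13.3] 1.11
0.83 558 bottle [563.2 -18.5] dock [-105.1  -13.3] 1.12
top [559.4 -11.  211.8] rel dock [-107.2   -5.2]
[2.6, -0.4, 2.3] [-0.009, -0.0, 0.01]
[5.1, -1.1, 4.7] [-0.019, -0.0, 0.021]
[7.7, -1.8, 7.0] [-0.028, -0.0, 0.031]
[10.3, -2.5, 9.4] [-0.038, -0.0, 0.041]
[12.8, -3.2, 11.8] [-0.048, -0.0, 0.052]
[15.4, -3.9, 14.2] [-0.057, -0.0, 0.062]
[18.0, -4.5, 16.6] [-0.067, -0.0, 0.073]
[20.5, -5.2, 19.0] [-0.077, -0.0, 0.083]
[23.1, -5.9, 21.4] [-0.086, -0.0, 0.093]
[25.7, -6.6, 23.9] [-0.096, -0.0, 0.104]
[28.3, -7.3, 26.3] [-0.106, -0.0, 0.114]
[30.9, -8.0, 28.7] [-0.115, -0.0, 0.124]
```

```bash
python3 -c "
from h import *
path((-105,-13),(-60,0),.447,.4)"
```

```text
[2.9, -0.1, 2.6] [-0.004, -0.0, 0.005]
[5.7, -0.5, 5.2] [-0.007, -0.0, 0.008]
[8.6, -0.8, 7.9] [-0.009, -0.0, 0.011]
[11.4, -1.2, 10.5] [-0.012, -0.0, 0.014]
[14.3, -1.5, 13.2] [-0.015, -0.0, 0.017]
[17.1, -1.8, 15.8] [-0.017, -0.0, 0.019]
[20.0, -2.2, 18.5] [-0.02, -0.0, 0.022]
[22.8, -2.5, 21.2] [-0.023, -0.0, 0.025]
[25.7, -2.9, 23.8] [-0.025, -0.0, 0.028]
[28.5, -3.2, 26.5] [-0.028, -0.0, 0.031]
[31.4, -3.5, 29.1] [-0.031, -0.0, 0.034]
[34.2, -3.9, 31.8] [-0.033, -0.0, 0.037]
```

Request:
{"name": "drive_tool", "arguments": {"moves": [{"translation": [2.9,-0.1,2.6],"angular": [-0.004,0,0.005]},{"translation": [5.7,-0.5,5.2],"angular": [-0.007,0,0.008]},{"translation": [8.6,-0.8,7.9],"angular": [-0.009,0,0.011]},{"translation": [11.4,-1.2,10.5],"angular": [-0.012,0,0.014]},{"translation": [14.3,-1.5,13.2],"angular": [-0.015,0,0.017]},{"translation": [17,-1.8,15.8],"angular": [-0.017,0,0.019]},{"translation": [20,-2.2,18.5],"angular": [-0.02,0,0.022]},{"translation": [22.8,-2.5,21],"angular": [-0.023,0,0.025]},{"translation": [25.7,-2.9,23.8],"angular": [-0.025,0,0.028]},{"translation": [28.5,-3.2,26.5],"angular": [-0.028,0,0.031]},{"translation": [31.4,-3.5,29],"angular": [-0.031,0,0.034]},{"translation": [34,-3.9,31.6],"angular": [-0.033,0,0.037]}]}}

```text
time_s: 8.47
ee_pos: [580.5, -5.7, 22.3]
tcp_rot: [0.912, 0.185, 0.359, -0.073]
wrist_force: [-2.6, -0.3, 0.6]
gripper_width: 35.9
finger_force: 1.3
```

```bash
python3 - <<'E'
from h import *
st(); bottle(); path((-60,0),(-15,0),.4,.38)
im,d=eyes.get_image("top"); cv2.imwrite("pics/t3.png",cv2.resize(im[110:250,210:410,::-1],(800,560)))
E
```

```text
t 8.4667 p [580.5  -5.7  22.3] dock [-85.3  -4.9] tilt 0.75 yaw -2.742 0.4 q [-0.331  0.15   2.435  1.667  0.475 -0.688] F [-2.6 -0.3  0.6] w 35.92159023232525
0.75 945 bottle [604.    4.2] dock [-60.2  -0.6] 1.06
0.75 563 bottle [604.1   4.1] dock [-60.2  -0.7] 1.06
top [600.6  11.7 212.1] rel dock [-61.8   7.5]
[2.7, 0.1, 2.6] [-0.002, -0.001, 0.001]
[5.4, 0.7, 5.1] [-0.003, -0.001, 0.003]
[8.1, 1.3, 7.7] [-0.004, -0.001, 0.004]
[10.8, 1.9, 10.2] [-0.005, -0.001, 0.005]
[13.5, 2.5, 12.7] [-0.006, -0.001, 0.006]
[16.2, 3.1, 15.2] [-0.007, -0.001, 0.007]
[18.9, 3.7, 17.7] [-0.009, -0.001, 0.009]
[21.6, 4.3, 20.3] [-0.01, -0.001, 0.01]
[24.3, 4.9, 22.8] [-0.011, -0.001, 0.011]
[27.0, 5.5, 25.3] [-0.012, -0.001, 0.012]
[29.7, 6.1, 27.8] [-0.013, -0.001, 0.014]
[32.4, 6.7, 30.3] [-0.014, -0.001, 0.015]
```

View pics/t3.png

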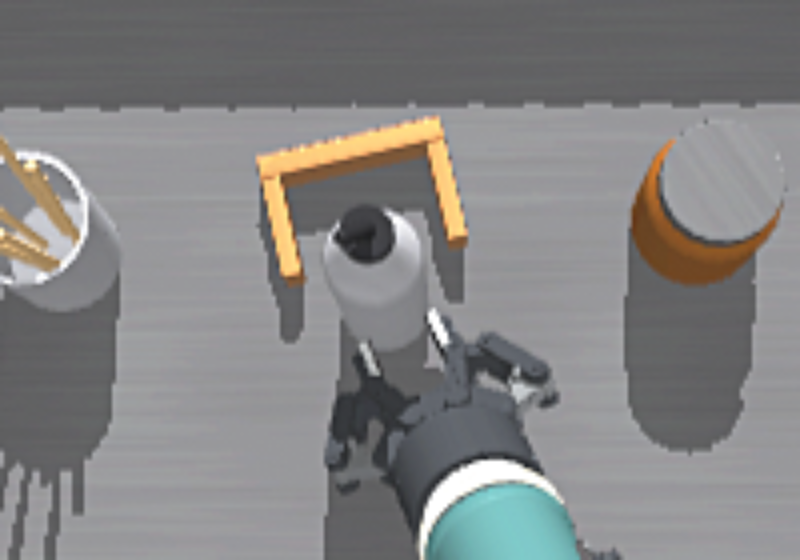

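Request:
{"name": "drive_tool", "arguments": {"moves": [{"translation": [2.7,0.2,2.6],"angular": [0,0,0]},{"translation": [5.4,0.7,5.1],"angular": [0,0,0]},{"translation": [8,1.3,7.7],"angular": [0,0,0]},{"translation": [10.8,1.9,10.2],"angular": [0,0,0]},{"translation": [13.5,2.5,12.7],"angular": [0,0,0]},{"translation": [16.2,3.1,15.2],"angular": [0,0,0]},{"translation": [18.9,3.7,17.7],"angular": [0,0,0]},{"translation": [21.6,4.3,20.3],"angular": [0,0,0]},{"translation": [24.3,4.9,22.8],"angular": [0,0,0]},{"translation": [27,5.5,25.3],"angular": [0,0,0]},{"translation": [29.7,6.1,27.8],"angular": [0,0,0]},{"translation": [32,6.7,30],"angular": [0,0,0]}]}}

```text
time_s: 9.62
ee_pos: [623.7, 5.1, 22.2]
tcp_rot: [0.912, 0.185, 0.359, -0.073]
wrist_force: [-2.6, -1.0, 1.1]
gripper_width: 36.5
finger_force: 1.8
```

```bash
python3 - <<'E'
from h import *
st(); bottle(); path((-15.5,0),(0,0),.4,.4)
E
```

```text
t 9.6167 p [623.7   5.1  22.2] dock [-40.9  -4.2] tilt 0.75 yaw -2.742 0.401 q [-0.272  0.211  2.356  1.686  0.442 -0.655] F [-2.6 -1.   1.1] w 36.541459705475724
0.69 894 bottle [646.9  15.1] dock [-16.    0.2] 1.14
0.69 542 bottle [646.9  15.1] dock [-16.    0.2] 1.09
top [642.9  22.9 211.8] rel dock [-18.1   8.8]
[1.1, 0.2, 0.9] [-0.0, -0.0, 0.0]
[2.1, 0.5, 1.7] [-0.0, -0.0, 0.0]
[3.0, 0.7, 2.6] [-0.0, -0.0, 0.0]
[3.9, 0.9, 3.5] [-0.0, -0.0, 0.0]
[4.9, 1.1, 4.3] [-0.0, -0.0, 0.0]
[5.8, 1.3, 5.2] [-0.0, -0.0, 0.0]
[6.7, 1.6, 6.1] [-0.0, -0.0, 0.0]
[7.7, 1.8, 6.9] [-0.0, -0.0, 0.0]
[8.6, 2.0, 7.8] [-0.0, -0.0, 0.0]
[9.5, 2.2, 8.7] [-0.0, -0.0, 0.0]
[10.4, 2.4, 9.5] [-0.0, -0.0, 0.0]
[11.4, 2.7, 10.4] [-0.0, -0.0, 0.0]
```

Advance slowly, in small portions, watching the force.

Request:
{"name": "drive_tool", "arguments": {"moves": [{"translation": [1.1,0.2,0.9],"angular": [0,0,0]},{"translation": [2.1,0.5,1.8],"angular": [0,0,0]},{"translation": [3.1,0.7,2.7],"angular": [0,0,0]},{"translation": [4.1,0.9,3.6],"angular": [0,0,0]},{"translation": [5.1,1.1,4.6],"angular": [0,0,0]},{"translation": [6,1.3,5.5],"angular": [0,0,0]},{"translation": [7,1.6,6.4],"angular": [0,0,0]},{"translation": [7.7,1.8,7],"angular": [0,0,0]}]}}

```text
time_s: 10.38
ee_pos: [633.6, 7.4, 22.2]
tcp_rot: [0.912, 0.185, 0.359, -0.073]
wrist_force: [-2.2, -1.4, 1.2]
gripper_width: 36.3
finger_force: 1.4
```

Request:
{"name": "drive_tool", "arguments": {"moves": [{"translation": [0.5,0.1,0.5],"angular": [0,0,0]},{"translation": [1,0.2,0.9],"angular": [0,0,0]},{"translation": [1.5,0.3,1.4],"angular": [0,0,0]}]}}

```text
time_s: 10.63
ee_pos: [635.6, 7.9, 22.3]
tcp_rot: [0.912, 0.185, 0.359, -0.073]
wrist_force: [-2.5, -0.5, 1.4]
gripper_width: 36.5
finger_force: 1.5
```

```bash
python3 - <<'E'
from h import *
st(); bottle()
E
```

```text
t 10.6333 p [635.6   7.9  22.3] dock [-28.6  -4.2] tilt 0.75 yaw -2.742 0.4 q [-0.258  0.227  2.333  1.687  0.433 -0.642] F [-2.5 -0.5  1.4] w 36.472836154773184
0.96 955 bottle [658.9  17.8] dock [-3.7  0.2] 1.22
0.96 571 bottle [658.8  17.8] dock [-3.8  0.2] 1.08
top [655.1  24.6 213.2] rel dock [-5.8  7.6]
```

Not yet touching the rail; small steps until the force rises.

Request:
{"name": "drive_tool", "arguments": {"moves": [{"translation": [0.5,0.1,0.5],"angular": [0,0,0]},{"translation": [1,0.2,0.9],"angular": [0,0,0]},{"translation": [1.5,0.3,1.4],"angular": [0,0,0]}]}}

```text
time_s: 10.98
ee_pos: [637.5, 8.4, 22.2]
tcp_rot: [0.912, 0.185, 0.359, -0.073]
wrist_force: [-2.3, -1.2, 1.0]
gripper_width: 36.6
finger_force: 1.5
```

Request:
{"name": "drive_tool", "arguments": {"moves": [{"translation": [0.4,0.1,0.4],"angular": [0,0,0]},{"translation": [0.8,0.2,0.7],"angular": [0,0,0]}]}}

```text
time_s: 11.15
ee_pos: [638.7, 8.6, 22.3]
tcp_rot: [0.912, 0.185, 0.359, -0.073]
wrist_force: [-2.1, -0.6, 0.7]
gripper_width: 36.2
finger_force: 1.4
```

Request:
{"name": "drive_tool", "arguments": {"moves": [{"translation": [0.4,0.1,0.4],"angular": [0,0,0]},{"translation": [0.8,0.2,0.7],"angular": [0,0,0]}]}}

```text
time_s: 11.32
ee_pos: [639.7, 8.9, 22.3]
tcp_rot: [0.912, 0.185, 0.359, -0.073]
wrist_force: [-1.8, -0.3, 0.9]
gripper_width: 36.1
finger_force: 1.4
```

Request:
{"name": "drive_tool", "arguments": {"moves": [{"translation": [0.4,0.1,0.4],"angular": [0,0,0]},{"translation": [0.8,0.2,0.7],"angular": [0,0,0]}]}}

```text
time_s: 11.48
ee_pos: [640.2, 9.0, 22.0]
tcp_rot: [0.912, 0.185, 0.359, -0.073]
wrist_force: [-8.9, -4.0, 5.1]
gripper_width: 36.5
finger_force: 4.1
```

Request:
{"name": "drive_tool", "arguments": {"moves": [{"translation": [0.4,0.1,0.4],"angular": [0,0,0]},{"translation": [0.8,0.2,0.7],"angular": [0,0,0]}]}}

```text
time_s: 11.65
ee_pos: [640.6, 9.2, 21.7]
tcp_rot: [0.912, 0.185, 0.358, -0.073]
wrist_force: [-13.6, -4.7, 6.9]
gripper_width: 36.3
finger_force: 6.9
```

```bash
python3 - <<'E'
from h import *
st(); bottle()
im,d=eyes.get_image("top"); cv2.imwrite("pics/t4.png",cv2.resize(im[110:250,210:410,::-1],(800,560)))
E
```

```text
t 11.65 p [640.6   9.2  21.7] dock [-23.5  -4.1] tilt 0.748 yaw -2.742 0.4 q [-0.252  0.235  2.323  1.685  0.429 -0.635] F [-13.6  -4.7   6.9] w 36.33171344409412
0.98 954 bottle [663.1  18.9] dock [0.7 0.3] 1.13
0.98 566 bottle [663.   18.9] dock [0.6 0.3] 1.07
top [659.3  26.4 214. ] rel dock [-1.3  8.4]
```

View pics/t4.png

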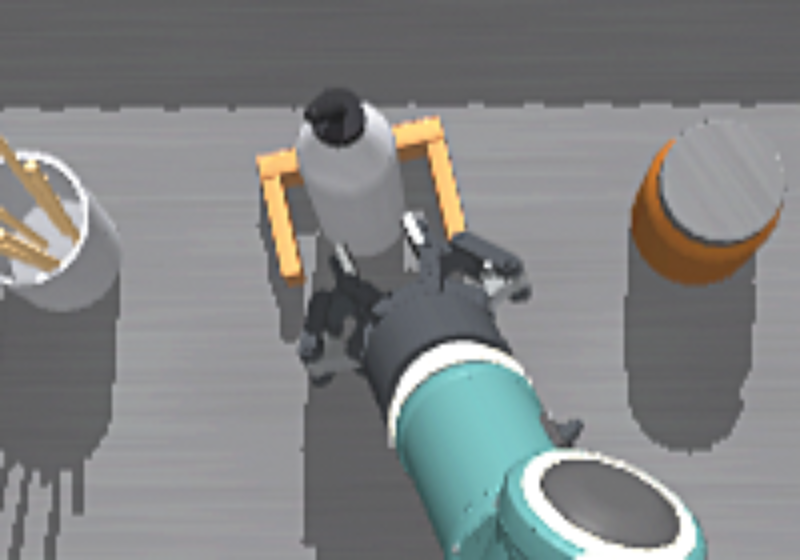

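The bottle sits in the dock against the back rail (crop about (350,190)), upright and midway, and the force has risen at the rail. Now backing off straight.

Request:
{"name": "drive_tool", "arguments": {"moves": [{"translation": [-1,0,-1],"angular": [0,0,0]},{"translation": [-3,0,-3],"angular": [0,0,0]},{"translation": [-6,-1,-5.5],"angular": [0,0,0]},{"translation": [-11,-2,-10],"angular": [0,0,0]},{"translation": [-18,-4,-17],"angular": [0,0,0]},{"translation": [-26,-6,-24],"angular": [0,0,0]},{"translation": [-34,-8,-32],"angular": [0,0,0]},{"translation": [-42,-9,-39],"angular": [0,0,0]},{"translation": [-50,-11,-47],"angular": [0,0,0]},{"translation": [-50,-11,-47],"angular": [0,0,0]},{"translation": [-50,-11,-47],"angular": [0,0,0]}]}}

```text
time_s: 12.72
ee_pos: [573.5, -7.7, 22.7]
tcp_rot: [0.912, 0.184, 0.359, -0.073]
wrist_force: [0.9, 0.7, 0.7]
gripper_width: 36.5
finger_force: 0.0
```

```bash
python3 - <<'E'
from h import *
st(); im=bottle(); cv2.imwrite("pics/s5.png",im[...,::-1])
E
```

```text
t 12.7167 p [573.5  -7.7  22.7] dock [-92.7  -5.2] tilt 0.75 yaw -2.743 0.4 q [-0.342  0.138  2.448  1.66   0.48  -0.689] F [0.9 0.7 0.7] w 36.483143728448525
0.93 966 bottle [663.1  18.9] dock [0.6 0.2] 1.24
0.93 558 bottle [663.   18.8] dock [0.6 0.2] 1.08
top [658.8  26.  213.3] rel dock [-1.9  8.1]
```

View pics/s5.png

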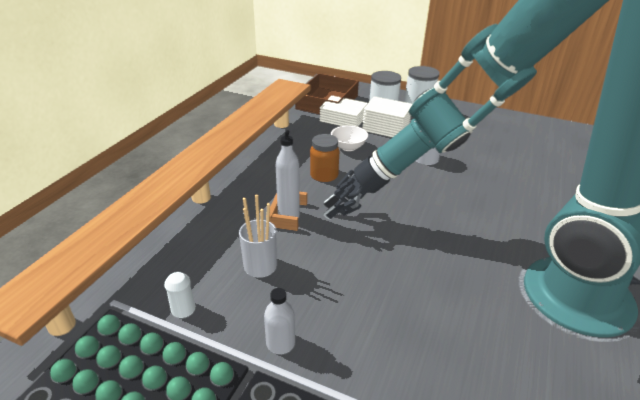

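The picture shows the bottle upright in the dock at about (288,180), with the gripper clear at (345,195) and everything else where it was.

```bash
python3 -c "
from rig import job
print(job.job_done())"
```

```text
the job is handed in; nothing more can be done
None
```

The oil bottle stands upright in its dock against the back rail, about centred between the side rails, with the robot clear of it; the job is handed in, but no verdict came back.

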